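# Load a seed slide under the viewer's spring clip

### The arm

A 6-joint arm with a two-finger parallel gripper is mounted at the origin on the work surface. World frame = base frame: x ahead of the robot, y to its left, z up, the work surface at z = 0. Lengths are in m, angles in rad, forces in N, time in s.
With the tool pointing down it reaches from about 0.25 to 0.725 m from the base axis. Payload 4 kg.
Tool frame: the origin (TCP) lies midway between the tips of the shut fingers; the grasp point (between the pads) lies pinch_z behind it (pinch_z is the distance from the TCP to the grasp point, in m); z points along the fingers, y is the direction in which the jaws open and shut (so a half turn about z gives the same grasp; the last joint's range is limited). The gripper opens to 85 mm and grips with 20 to 120 N. Pads are 22 mm wide; open, the fingers measure 114 mm over their backs; the gripper's body (76 mm by 85 mm) begins 54 mm behind the grasp point. The pads swing forward as they close: fully open they stand 13 mm farther back than shut.
Start: joints at [-1.203, 0.241, 0.005, 1.335, 0, 1.571], TCP at [0.18, -0.467, 0.231] pointing down, gripper open.
Joint ranges: [-2.72, 2.72], [-1.05, 1.87], [-1.09, 1.28], [-1.99, 2.15], [-1.42, 1.44], [-3.14, 3.14]. Speed limits (rad/s): [2.79, 2.79, 3.14, 3.14, 3.14, 3.14].

### API

Orientations are given as a unit quaternion [x, y, z, w].
In Python, from workcell import * gives the robot as it stands.
- The arm moves only by the tool move_arm, never from a script. Its argument "motion" is a list of rows, each a list of 3 entries, a list of its own where there are three numbers: the finger opening in mm, from 0 to 85.4, then the shift along the tool's x, y, z in units of 50 mm (1.0 is 50 mm), then the turn about the tool's z in units of 6 degrees (1.0 is 6 degrees). In form: [[claw, [dx, dy, dz], roll], ...]. A call has exactly 10 rows; each row is the pose to reach, as a shift and turn from the pose commanded when the call began, along the tool's axes at that moment; what a row does not reach only later rows make up. A row lasts 1/10 s, in which the tool goes at most 50 mm and 8.59 degrees, less where a joint would pass 70% of its speed; a pose out of reach is approached as far as the arm can. A call with a gripper value outside its range is refused whole. The fingers move at their own pace and stop on an object; the grip force is fixed at half the most. Time passes only in rows, so rows that repeat a pose let the fingers close, or fill a call up. It gives the time, the measured TCP pose, the force and the opening at its end, in the units of the state.
- get_obs(): the state, without advancing time (a new reading comes with each control period).
- camera(name): name is "scene" or "top" or "wrist"; returns a dict with "color" (400x640x3 uint8, red, green, blue), "fx", "fy", "cx", "cy" (pixels), "distortion" ([k1, k2, p1, p2, k3] as OpenCV has them; the pictures are not rectified), "rvec" (rotation vector, rad) and "tvec" (3), from world to camera coordinates, as OpenCV has them; the wrist camera has in their place "mount" (4x4, takes a point from camera to tool coordinates, whose origin is the TCP and whose axes are the flange's). Camera axes: x right, y down, z forward; pixel columns grow to the right and rows downward; lengths in m; the calibration is good to about 2 mm. A picture is of the moment at which its call begins: read the wrist's pose just before it. There is no depth.
- job_done(): hands the job in, once; it reports no verdict.
The state is a dict: "clock": time; "joint_pos": joint angles; "joint_vel": joint speeds; "tau": joint torques, N m; "eef_pos": TCP position; "tool_rot": TCP orientation; "ft_force": force on the tool from outside, world axes, zero at the start; "ft_torque": the same for the moment, N m; "grip_width": finger opening in m.
Only numpy, scipy, OpenCV 4.12 (cv2) and the standard library are available. Lean on these libraries where they do the work, as an engineer would, in place of code of your own. Each camera call takes 0.05 s, during which the arm holds its last target.

### The job

Using only the fingertips, press the pink bar of the viewing stand's spring clip down and keep it down with one finger while another finger pushes the blue-tabbed seed slide along its lane, under the raised clip nose, until it is fully home against the dark stop. Then let go so that the clip closes on the slide and holds it. Push the slide only, never lift it or let it rub against the clip on the way, and leave the pot, the jar and the yellow-tabbed slide alone.

Things in the scene. Friction and masses are not known exactly. Their poses are not given: they have to be found in the camera images.
- viewer: Seed viewing stand, fixed: plywood base 12 mm thick. Origin: on the table under the middle of the slide lane; the base spans x -110..110, y -67..88 mm about it. x runs along the lane towards the stop, y points to the clip's side, z up. The lane (y = 0) has guides 5 mm high, 53 mm apart on both sides.
- stop (a point): Foot of the lane's dark stop block (14 mm high, 63 mm wide, 10 mm thick), mid-width on the face that meets the slide, at the base top: viewer x 75, y 0, z 12 mm. A slide that is home has its front edge here and its origin at viewer x 35 mm.
- lens (a point): Centre of the top of a small magnifying lens, 52 mm across, swung aside, 61 mm above the table, on an arm from a post 62 mm high at viewer x 98, y -58 mm. Fixed; keep clear.
- slide: White seed slide, loose, 80 (x) x 50 (y) x 6 mm, about 60 g, in the lane, short of the clip. A blue tab 36 mm wide (y) and 8 mm thick stands along its rear edge, its top 26 mm above the slide's underside. Origin: centre of the underside; x points to its front edge (towards the stop), z up. At the start its origin is at viewer x -20..0 mm.
- slide_back (a point): Middle of the tab's rear face, where the slide is pushed: 40 mm behind the slide's origin, 16 mm above its underside.
- clip (a joint): Angle (rad) of the spring clip, a see-saw on a shaft along the viewer's x (at viewer y 40, z 32 mm). 0: closed, the nose 2 mm above the base, blocking the slide. Grows as the bar is pressed; mechanical stop at 0.40. The nose clears the slide from about 0.21, with 3 mm to spare at 0.27; it rests on a slide at about 0.16. The spring closes it when let go.
- press_bar (a point): Centre of the top of the clip's pink press bar: a strip 125 mm long (viewer x -95..30), 24 mm wide (y 58..82). 26 mm above the base top when closed, 14 mm at the stop, where a second fingertip at the same height meets the slide's tab. Tilts 0.2 rad outer edge up when closed, as much the other way when down. 2 N starts it, 5.5 N brings it fully down; a fingertip can slide along it.
- clip_nose (a point): Middle of the underside of the clip's steel nose, 18 mm long (x) and 8 mm wide, at viewer x 48..66, over the edge of the lane at y about 8..16 mm (moves up and inwards as the bar is pressed).
- pot: Black plant pot filled to the brim with compost, 96 mm across, 70 mm high, loose bystander. Origin: centre of its underside.
- jar: Small seed jar with green cap, 50 mm across, 62 mm high, loose bystander. Origin: centre of its underside.
- spare: Another seed slide like the first but with a yellow tab, on the table, loose bystander; same size and origin.
Not all that is in view belongs to the job. Leave any green or red look-alike of the slide alone.

How it is judged:
By the outcome, as a careful person would: the job done as asked, in the order asked, and still so for the second after the job is handed in, with the robot touching nothing.
It also fails if it takes over 48 s, if anything falls off the work surface, if the arm or the gripper's body presses on something with over 40 N, if the wrist force passes 120 N, or if a joint passes its speed limit or range.

## Working session

There is one attempt and no reset: what is moved stays moved. The work goes in short steps, Python scripts to look and compute and a tool call to move; the robot and the scene stay as the last step left them, time stands still between calls to the robot, and variables do not carry over. Pictures are saved under pics/ and viewed, and the job is handed in when it is done.

Besides the shell and the picture viewer there is one more tool, called after "Call:" by a JSON object that holds its "method" and its "body", one argument or row to a line. move_arm: Moves the arm, as the interface text tells. Its arguments: {"type":"object","properties":{"motion":{"type":"array","items":{"type":"array"}}},"required":["motion"]}

```bash
ls; mkdir -p pics; python3 - <<'E'
from workcell import *
import cv2
print({k:v for k,v in get_obs().items()})
for n in("scene","top"):
    c=camera(n); cv2.imwrite(f"pics/{n}0.png",c["color"][:,:,::-1]); print(n,{k:v for k,v in c.items() if k!="color"})
E
```

```text
pics
{'clock': 0.0, 'joint_pos': array([-1.20300043e+00,  2.41463416e-01,  3.69669122e-03,  1.33521593e+00,
        1.40811920e-06,  1.57077480e+00]), 'joint_vel': array([ 0.00079724,  0.00089256, -0.00019991, -0.00154194, -0.00303934,
       -0.00148373]), 'tau': array([-6.36701043e-04, -3.72318506e+01,  2.52407330e+01,  1.68482558e-02,
       -1.02596548e-04,  5.37773943e-06]), 'eef_pos': array([ 0.17954545, -0.46595167,  0.23037728]), 'tool_rot': array([ 9.83135816e-01,  1.82873650e-01, -1.99195447e-04, -1.07486109e-03]), 'ft_force': array([-0.21279248, -0.70105708,  0.22530839]), 'ft_torque': array([-0.046477  , -0.0271903 ,  0.03577857]), 'grip_width': 0.08560918618840413}
scene {'fx': 378.40683430414003, 'fy': 378.40683430414003, 'cx': 316.79148050391416, 'cy': 197.6883605832236, 'distortion': array([0.01388787, 0.        , 0.        , 0.        , 0.        ]), 'rvec': array([ 2.02527994,  1.61641081, -0.52703097]), 'tvec': array([-0.1785863 , -0.39880884,  1.14919999])}
top {'fx': 468.53336045462305, 'fy': 468.53336045462305, 'cx': 316.7553803257469, 'cy': 206.6329288980041, 'distortion': array([-0.1253562,  0.       ,  0.       ,  0.       ,  0.       ]), 'rvec': array([ 2.15318104, -2.20310073,  0.04716018]), 'tvec': array([0.06912332, 0.569709  , 1.16503956])}
```

View pics/scene0.png

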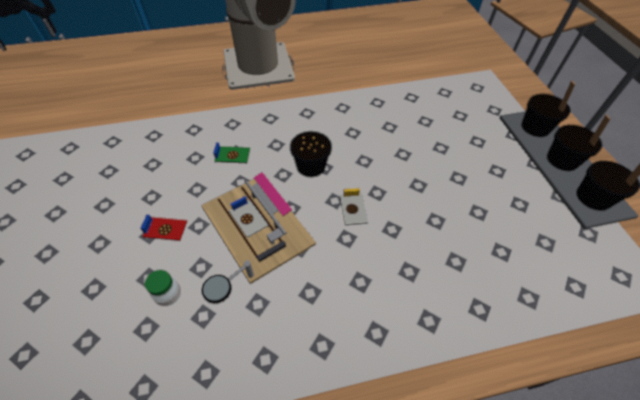

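View pics/top0.png

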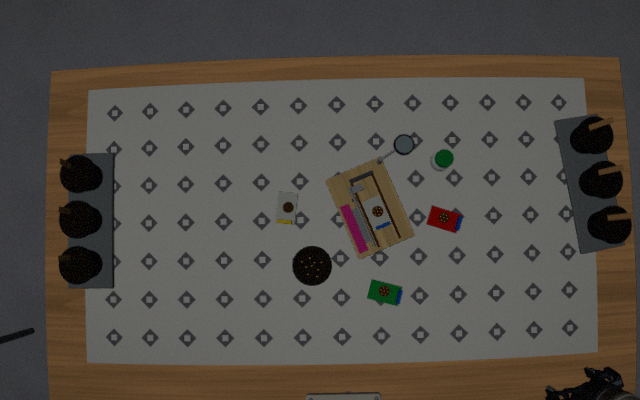

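In the top view, four things could be taken for the slide:
- White slide with a blue tab, in the lane, at (378,212). It fits the description, so I choose this one.
- Red look-alike at (444,218).
- Green look-alike at (384,292).
- Yellow-tabbed spare at (287,207).

I'll check the choice in a close crop.

```bash
python3 - <<'E'
import cv2
a=cv2.imread("pics/top0.png")[120:280,300:460]; b=cv2.imread("pics/scene0.png")[160:290,190:330]
cv2.imwrite("pics/crop_top.png",cv2.resize(a,None,fx=3.7,fy=3.7,interpolation=2)); cv2.imwrite("pics/crop_scene.png",cv2.resize(b,None,fx=4.5,fy=4.5,interpolation=2))
E
```

```text
(no output)
```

View pics/crop_top.png

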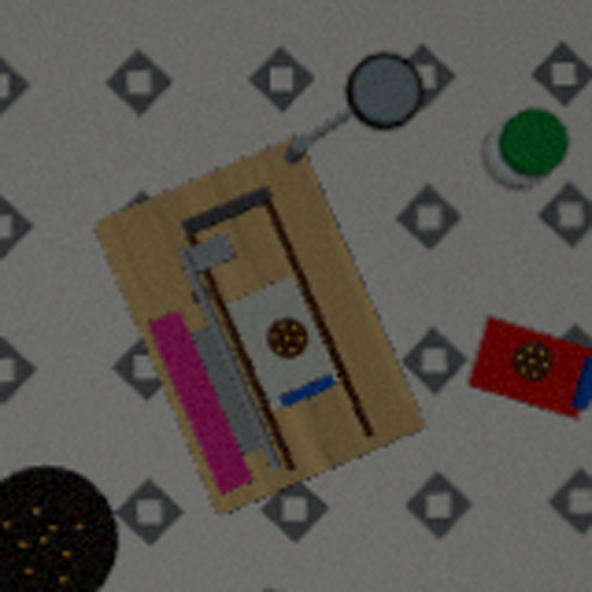

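View pics/crop_scene.png

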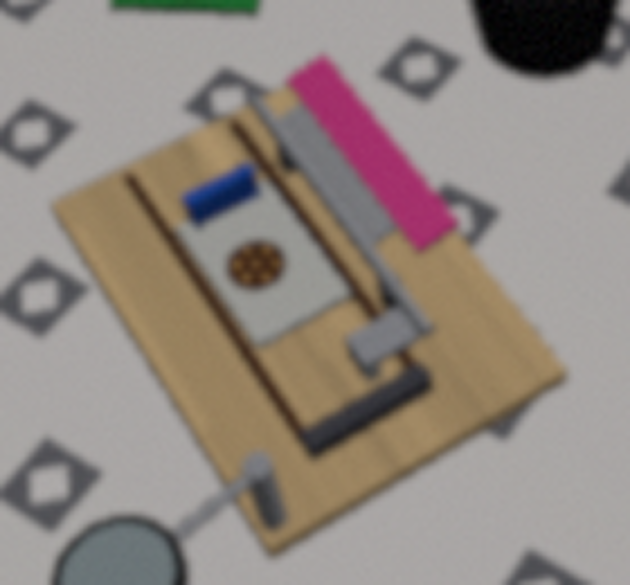

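The crop confirms the choice: blue tab at crop (307,390), white slide ahead of it, dark stop at (228,210), steel nose at (208,253), pink bar at (200,400). Next I'll measure.

```bash
cat > h.py <<'E'
import cv2,numpy as np
from workcell import *
def ext(c,obs=None):
    if "rvec" in c:
        R=cv2.Rodrigues(np.array(c["rvec"]))[0]; t=np.array(c["tvec"]); return R.T,-R.T@t   # cam->world, centre
    from scipy.spatial.transform import Rotation as Ro
    Rt=Ro.from_quat(obs["tool_rot"]).as_matrix(); M=np.array(c["mount"])
    return Rt@M[:3,:3], Rt@M[:3,3]+obs["eef_pos"]
def ray(c,px,z,obs=None):
    K=np.array([[c["fx"],0,c["cx"]],[0,c["fy"],c["cy"]],[0,0,1]])
    p=cv2.undistortPoints(np.array(px,float).reshape(-1,1,2),K,np.array(c["distortion"])).reshape(-1,2)
    R,o=ext(c,obs); d=np.c_[p,np.ones(len(p))]@R.T
    return o+d*((z-o[2])/d[:,2])[:,None]
def blobs(c,lo,hi,amin=15):
    hsv=cv2.cvtColor(np.ascontiguousarray(c["color"]),cv2.COLOR_RGB2HSV)
    m=cv2.inRange(hsv,np.array(lo),np.array(hi))
    cs,_=cv2.findContours(m,cv2.RETR_EXTERNAL,cv2.CHAIN_APPROX_NONE)
    return [k for k in cs if cv2.contourArea(k)>amin]
E
python3 - <<'E'
from h import *
np.set_printoptions(precision=4,suppress=True)
for n in("top","scene"):
    c=camera(n); print(n)
    hsv=cv2.cvtColor(np.ascontiguousarray(c["color"]),cv2.COLOR_RGB2HSV)
    P={"top":[(335,185),(400,195),(352,230),(383,226)],"scene":[(220,215),(300,240),(272,195),(240,203)]}[n]
    print([hsv[y,x] for x,y in P])
    for nm,lo,hi,z in (("pink",(150,100,40),(175,255,255),.037),("blue",(105,140,40),(125,255,255),.038),("wood",(8,60,50),(28,255,255),.012)):
        for k in blobs(c,lo,hi):
            ctr=k.reshape(-1,2).mean(0)
            if not (300<ctr[0]<430 and 150<ctr[1]<265) and n=="top": continue
            if not (200<ctr[0]<320 and 170<ctr[1]<285) and n=="scene": continue
            w=ray(c,k.reshape(-1,2),z)[:,:2]; r=cv2.minAreaRect((w*1000).astype(np.float32))
            print(nm,cv2.contourArea(k),ctr,"rect mm",np.round(r[0],1),np.round(r[1],1),round(r[2],1))
            if nm=="wood": print(cv2.boxPoints(r))
E
```

```text
top
[array([ 20, 116,  97], dtype=uint8), array([ 20,   7, 107], dtype=uint8), array([165, 213, 103], dtype=uint8), array([107, 243,  87], dtype=uint8)]
pink 430.0 [353.6132 228.0377] rect mm [514.4 -34.8] [124.6  24. ] 21.9
blue 25.0 [382.5357 225.1786] rect mm [ 520.2 -107.1] [ 6.6 34.5] 25.0
wood 196532.0 [345.9422 234.1729] rect mm [509.    0.4] [1580.9  921.1] 89.9
[[  46.7067 -788.988 ]
 [ 967.7838 -791.0507]
 [ 971.3242  789.8204]
 [  50.247   791.8831]]
scene
[array([ 18,  98, 148], dtype=uint8), array([ 18,  99, 155], dtype=uint8), array([165, 179, 162], dtype=uint8), array([109, 232,  78], dtype=uint8)]
pink 458.0 [272.5444 193.8111] rect mm [514.4 -34.3] [125.2  25. ] 21.8
blue 62.5 [238.7273 202.6667] rect mm [ 526.1 -106. ] [14.  31.7] 20.8
wood 5097.0 [258.6952 234.3556] rect mm [569.  -77.2] [221.4 154.4] 21.8
[[ 437.6234  -46.614 ]
 [ 494.8676 -189.9632]
 [ 700.4441 -107.8696]
 [ 643.2      35.4796]]
wood 19.5 [252.2 181.8] rect mm [454.9 -72.5] [12.9 12.7] 21.9
[[446.4868 -69.0569]
 [451.236  -80.8664]
 [463.2366 -76.0403]
 [458.4873 -64.2308]]
```

```bash
python3 - <<'E'
from h import *
np.set_printoptions(precision=4,suppress=True)
c=camera("top"); im=c["color"].copy(); m=np.zeros(im.shape[:2],bool); m[150:265,320:420]=1; im[~m]=0; c["color"]=im
for k in blobs(c,(10,60,40),(28,255,255),200):
    w=ray(c,k.reshape(-1,2),.012)[:,:2]*1000; r=cv2.minAreaRect(w.astype(np.float32)); print(r)
o=get_obs(); c=camera("wrist"); cv2.imwrite("pics/w0.png",c["color"][:,:,::-1]); print(c["fx"],c["cx"],c["cy"],c["mount"],o["clock"])
E
```

```text
((566.7221069335938, -77.479736328125), (219.51766967773438, 154.8705596923828), 21.940166473388672)
281.2649391996888 319.44895553669807 200.9547112398408 [[ 0.0002 -0.9605 -0.2781  0.0708]
 [ 1.      0.0003 -0.0002  0.0002]
 [ 0.0003 -0.2781  0.9605 -0.1427]
 [ 0.      0.      0.      1.    ]] 0.25
```

Both cameras agree: yaw about 21.85°, viewer origin about (0.571,-0.087), slide origin at viewer x about -18. Both are within the given sizes and ranges. I'll move above the start pose with the opening at about 56 mm.

Call:
{"method": "move_arm", "body": {
  "motion": [
    [70, [0.2, -0.1, 0], 0],
    [56, [0.6, -0.35, 0], 0],
    [56, [1.1, -0.65, 0], 0],
    [56, [1.7, -1.0, 0], 0],
    [56, [2.3, -1.35, 0], 0],
    [56, [2.9, -1.7, 0], 0],
    [56, [3.5, -2.05, 0], 0],
    [56, [4.0, -2.35, 0], -0.05],
    [56, [4.4, -2.6, 0], -0.1],
    [56, [4.6, -2.7, 0], -0.1]
  ]
}}

```text
clock: 1.3
eef_pos: [0.3468, -0.2558, 0.2314]
tool_rot: [0.982, 0.189, 0.0, -0.0]
ft_force: [-0.6, -0.8, 0.5]
grip_width: 0.0561
```

Call:
{"method": "move_arm", "body": {
  "motion": [
    [56, [0.2, -0.1, 0], 0],
    [56, [0.6, -0.35, 0], 0],
    [56, [1.1, -0.65, 0], 0],
    [56, [1.7, -1.0, 0], 0],
    [56, [2.3, -1.35, 0], 0],
    [56, [2.9, -1.7, 0], 0],
    [56, [3.4, -2.0, 0], 0],
    [56, [3.7, -2.15, 0], 0],
    [56, [3.83, -2.23, 0], 0],
    [56, [3.83, -2.23, 0], 0]
  ]
}}

```text
clock: 2.3
eef_pos: [0.4829, -0.0834, 0.231]
tool_rot: [0.982, 0.188, -0.0, 0.0]
ft_force: [0.3, -0.2, 0.2]
grip_width: 0.0559
```

```bash
python3 - <<'E'
from h import *
o=get_obs(); c=camera("wrist"); cv2.imwrite("pics/w1.png",c["color"][:,:,::-1]); print(o)
E
```

```text
{'clock': 2.3, 'joint_pos': array([-1.70828906e-01,  2.21372488e-01, -2.06566305e-02,  1.32928951e+00,
       -2.43465049e-04,  2.59194568e+00]), 'joint_vel': array([-0.02617076, -0.01720565, -0.01620248,  0.00763928, -0.0083526 ,
       -0.01104688]), 'tau': array([  0.64866738, -35.93190908,  25.49921572,  -0.08777474,
         0.08267001,   0.06739351]), 'eef_pos': array([ 0.4828662 , -0.08337436,  0.23102085]), 'tool_rot': array([ 9.82115626e-01,  1.88278553e-01, -2.87297027e-04,  2.18646314e-05]), 'ft_force': array([ 0.25718006, -0.21135871,  0.22039071]), 'ft_torque': array([-0.00875107, -0.03128906,  0.0073329 ]), 'grip_width': 0.05587306157051748}
```

View pics/w1.png

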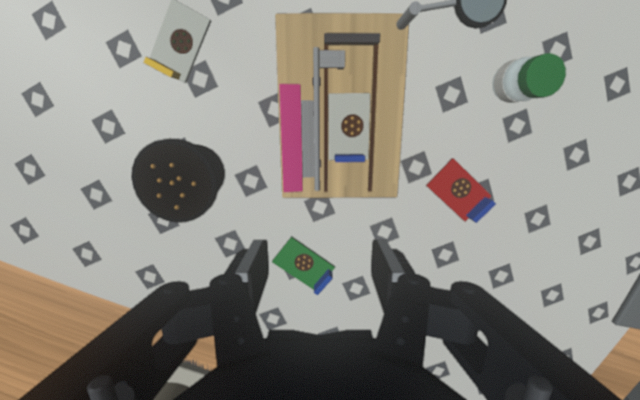

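```bash
python3 - <<'E'
from h import *
import workcell
np.set_printoptions(precision=1,suppress=True)
print([n for n in dir(workcell) if not n.startswith('_')], getattr(workcell,'pinch_z',None))
a=np.deg2rad(21.85);O=np.array([571.4,-87.1]);R=np.array([[np.cos(a),np.sin(a)],[-np.sin(a),np.cos(a)]])
V=lambda w:(w[:,:2]*1000-O)@R.T
o=get_obs(); c=camera("wrist")
print("tcp",V(o["eef_pos"][None]))
K=lambda lo,hi,z,amin:[print(lo,V(ray(c,k.reshape(-1,2),z,o)).min(0),V(ray(c,k.reshape(-1,2),z,o)).max(0),[ (np.array(r[0]),np.array(r[1]),r[2]) for r in [cv2.minAreaRect(V(ray(c,k.reshape(-1,2),z,o)).astype(np.float32))]]) for k in blobs(c,lo,hi,amin)]
K((150,100,40),(175,255,255),.038,100); K((105,140,40),(125,255,255),.038,60); K((10,60,60),(28,255,255),.012,3000)
top=camera("top"); print("pot top-rim",V(ray(top,[(312,265)],.07)), "green",V(ray(top,[(384,292)],.006)))
print("stop face/top edge px", V(ray(c,[(325,45),(378,45)],.026,o)), "slide front corners",V(ray(c,[(331,94),(367,94)],.018,o)))
E
```

```text
['Unreachable', 'camera', 'get_obs', 'job_done', 'pinch_z'] 0.0187
tcp [[-81.4  36.1]]
(150, 100, 40) [-94.   57.8] [29.2 81.2] [(array([-32.4,  69.5]), array([123.2,  23.3]), 0.16236954927444458)]
(105, 140, 40) [-238.8   22.1] [-212.2   42.6] [(array([-225.7,   32.8]), array([ 6.6, 31. ]), 51.421268463134766)]
(105, 140, 40) [-132.8 -183.9] [-108.8 -160.8] [(array([-121.6, -172.6]), array([ 5. , 30.3]), 47.99668884277344)]
(105, 140, 40) [-56.1 -16.1] [-51.3  17.4] [(array([-53.7,   0.7]), array([33.5,  4.8]), 89.93438720703125)]
(10, 60, 60) [-509.1  330. ] [-210.3  649.8] [(array([-398.8,  489.6]), array([213.6, 325.1]), 67.86201477050781)]
(10, 60, 60) [-108.9  -66.5] [108.2  86.3] [(array([-0.5,  9.9]), array([217.1, 152.6]), 0.09951355308294296)]
pot top-rim [[-75.2 199. ]] green [[-212.7   61.3]]
stop face/top edge px [[ 70.7  29.3]
 [ 70.8 -30.3]] slide front corners [[ 19.   21.9]
 [ 19.  -21.1]]
```

The wrist view agrees to within 1 mm: bar x -94..29, tab rear at about -58, TCP at viewer (-81,36). Fingers straddle as planned, with the left one over the bar at y 64–78 and the right one at y about 0 behind the tab. The pot is over 100 mm away. Descending.

Call:
{"method": "move_arm", "body": {
  "motion": [
    [56, [0, 0, 0.2], 0],
    [56, [0, 0, 0.6], 0],
    [56, [0, 0, 1.1], 0],
    [56, [0, 0, 1.6], 0],
    [56, [0, 0, 2.1], 0],
    [56, [0, 0, 2.6], 0],
    [56, [0, 0, 3.1], 0],
    [56, [0, 0, 3.45], 0],
    [56, [0, 0, 3.6], 0],
    [56, [0, 0, 3.6], 0]
  ]
}}

```text
clock: 3.45
eef_pos: [0.4812, -0.0838, 0.0501]
tool_rot: [0.982, 0.188, -0.001, -0.0]
ft_force: [0.7, -0.3, 0.4]
grip_width: 0.056
```

```bash
python3 - <<'E'
from h import *
o=get_obs(); c=camera("wrist"); cv2.imwrite("pics/w2.png",c["color"][:,:,::-1]); print(o["eef_pos"],o["ft_force"])
c=camera("scene");cv2.imwrite("pics/s2.png",cv2.resize(c["color"][140:290,180:340,::-1],None,fx=4,fy=4,interpolation=2))
E
```

```text
[ 0.48120288 -0.08379668  0.0501281 ] [ 0.69500376 -0.28908418  0.35546141]
```

View pics/w2.png

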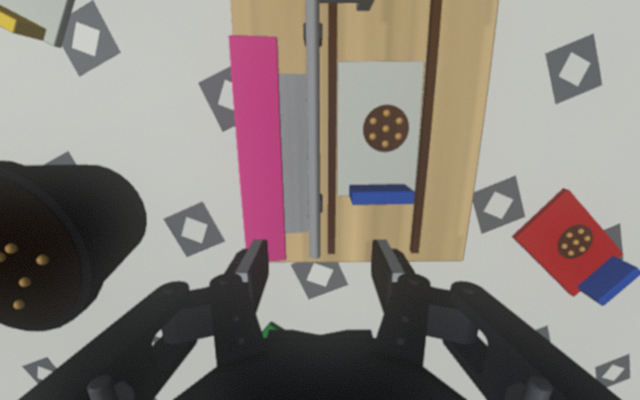

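View pics/s2.png

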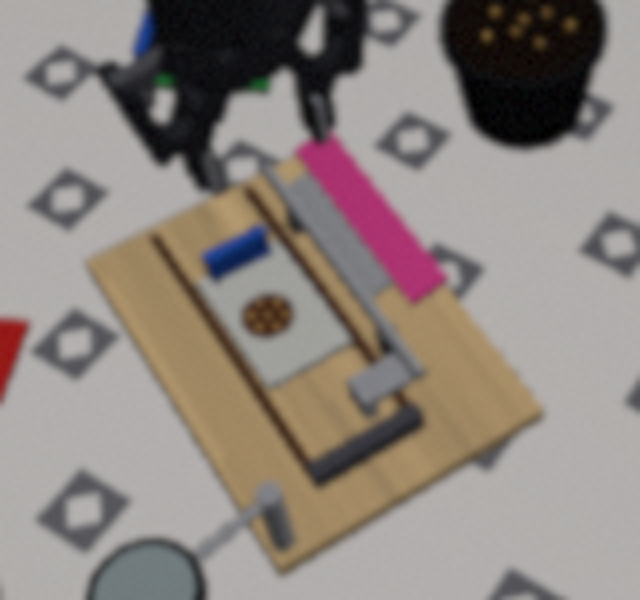

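The wrist view shows the left finger (255,255) over the rear end of the pink bar and the right finger (385,255) behind the blue tab (382,194), clear of it. I'll shift 4 mm forward, then go down to feel the bar.

Call:
{"method": "move_arm", "body": {
  "motion": [
    [56, [0.08, 0, 0.03], 0],
    [56, [0.08, 0, 0.1], 0],
    [56, [0.08, 0, 0.15], 0],
    [56, [0.08, 0, 0.2], 0],
    [56, [0.08, 0, 0.24], 0],
    [56, [0.08, 0, 0.28], 0],
    [56, [0.08, 0, 0.3], 0],
    [56, [0.08, 0, 0.32], 0],
    [56, [0.08, 0, 0.34], 0],
    [56, [0.08, 0, 0.34], 0]
  ]
}}

```text
clock: 4.55
eef_pos: [0.4864, -0.0821, 0.0342]
tool_rot: [0.982, 0.188, 0.0, 0.0]
ft_force: [0.3, 0.5, -0.1]
grip_width: 0.0556
```

Call:
{"method": "move_arm", "body": {
  "motion": [
    [56, [0, 0, 0.02], 0],
    [56, [0, 0, 0.04], 0],
    [56, [0, 0, 0.06], 0],
    [56, [0, 0, 0.08], 0],
    [56, [0, 0, 0.1], 0],
    [56, [0, 0, 0.12], 0],
    [56, [0, 0, 0.14], 0],
    [56, [0, 0, 0.16], 0],
    [56, [0, 0, 0.16], 0],
    [56, [0, 0, 0.16], 0]
  ]
}}

```text
clock: 5.55
eef_pos: [0.4863, -0.0818, 0.0263]
tool_rot: [0.982, 0.188, 0.0, -0.0]
ft_force: [-1.5, 3.6, 4.8]
grip_width: 0.0561
```

```bash
python3 - <<'E'
from h import *
o=get_obs(); c=camera("wrist"); cv2.imwrite("pics/w3.png",c["color"][:,:,::-1]); print(o["eef_pos"],o["ft_force"],o["ft_torque"])
c=camera("scene");cv2.imwrite("pics/s3.png",cv2.resize(c["color"][140:290,180:340,::-1],None,fx=4,fy=4,interpolation=2))
E
```

```text
[ 0.48631277 -0.08178747  0.0263332 ] [-1.45649327  3.57660107  4.81830215] [0.94198516 0.34600975 0.02200021]
```

View pics/w3.png

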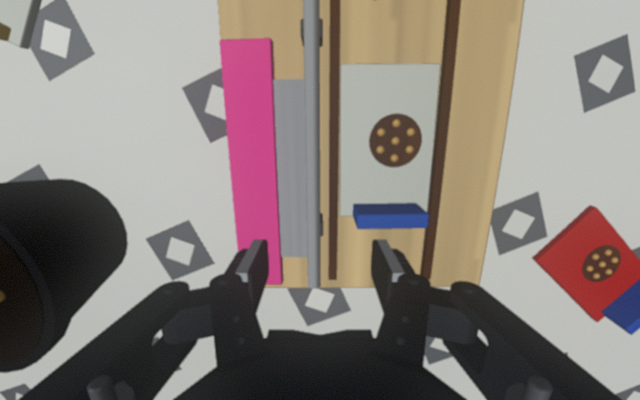

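View pics/s3.png

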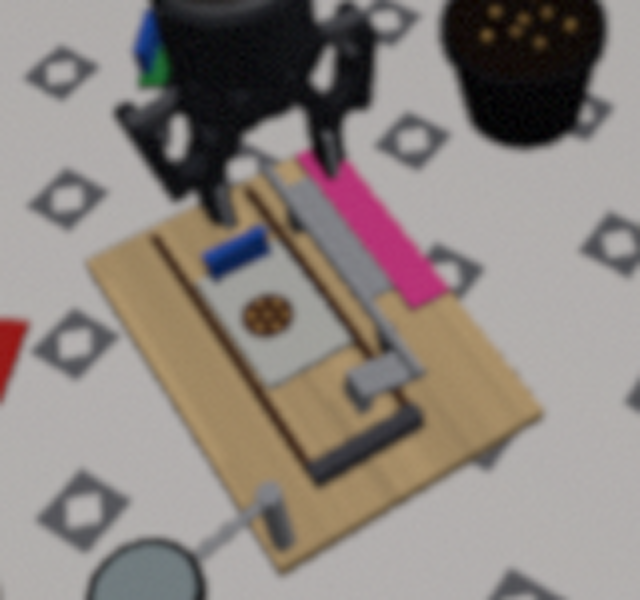

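Call:
{"method": "move_arm", "body": {
  "motion": [
    [56, [0, 0, 0.02], 0],
    [56, [0, 0, 0.04], 0],
    [56, [0, 0, 0.06], 0],
    [56, [0, 0, 0.08], 0],
    [56, [0, 0, 0.1], 0],
    [56, [0, 0, 0.1], 0],
    [56, [0, 0, 0.1], 0],
    [56, [0, 0, 0.1], 0],
    [56, [0, 0, 0.1], 0],
    [56, [0, 0, 0.1], 0]
  ]
}}

```text
clock: 6.65
eef_pos: [0.4866, -0.0823, 0.0222]
tool_rot: [0.982, 0.188, 0.0, 0.0]
ft_force: [-3.0, 2.9, 10.3]
grip_width: 0.0562
```

```bash
python3 - <<'E'
from h import *
o=get_obs(); c=camera("wrist"); cv2.imwrite("pics/w4.png",c["color"][:,:,::-1]); print(o["eef_pos"],o["ft_force"],o["ft_torque"])
c=camera("scene");cv2.imwrite("pics/s4.png",cv2.resize(c["color"][140:290,180:340,::-1],None,fx=4,fy=4,interpolation=2))
E
```

```text
[ 0.48662583 -0.08231719  0.02215231] [-2.95188713  2.90344312 10.32576201] [0.90240102 0.80403826 0.02470887]
```

View pics/s4.png

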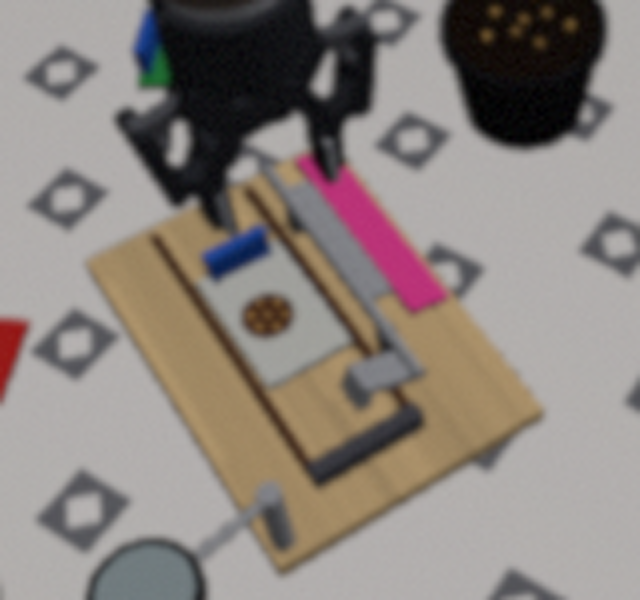

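```bash
cat > bar.py <<'E'
from h import *
np.set_printoptions(precision=1,suppress=True)
a=np.deg2rad(21.9);O=np.array([571.4,-87.1,0])/1000
RV=np.array([[np.cos(a),np.sin(a),0],[-np.sin(a),np.cos(a),0],[0,0,1]])
def xplane(c,px,xv,obs=None):
    A=(ray(c,px,0.,obs)-O)@RV.T; B=(ray(c,px,.1,obs)-O)@RV.T
    t=((xv-A[:,0])/(B-A)[:,0])[:,None]; return (A+t*(B-A))*1000
def corners(c):
    k=max(blobs(c,(150,100,40),(175,255,255),50),key=cv2.contourArea)
    return k.reshape(-1,2).astype(float)
def bar(n):
    o=get_obs(); c=camera(n); p=corners(c)
    # approximate the polygon
    q=cv2.approxPolyDP(p.astype(np.float32).reshape(-1,1,2),2.0,True).reshape(-1,2)
    V=xplane(c,q,.030,o); W=(ray(c,q,.03,o)-O)@RV.T*1000
    for a_,b,w in zip(q,V,W):
        if w[0]>5: print(n,a_,"y,z on x=30:",b[1:],"xy at z30",w[:2])
E
python3 -c "
from bar import *
bar('scene');bar('wrist')"
```

```text
scene [280. 215.] y,z on x=30: [52.5 42.5] xy at z30 [22.3 56.2]
scene [289. 215.] y,z on x=30: [73.2 25. ] xy at z30 [33.  71.6]
scene [291. 213.] y,z on x=30: [78.4 28.2] xy at z30 [31.1 77.8]
wrist [224.  41.] y,z on x=30: [80.1 20.5] xy at z30 [27.6 77.1]
wrist [223.  62.] y,z on x=30: [ 96.6 -28.2] xy at z30 [19.1 78.3]
wrist [271.  40.] y,z on x=30: [58.  20.8] xy at z30 [27.7 56.5]
wrist [258.  38.] y,z on x=30: [63.3 24.4] xy at z30 [28.6 62.2]
```

View pics/w4.png

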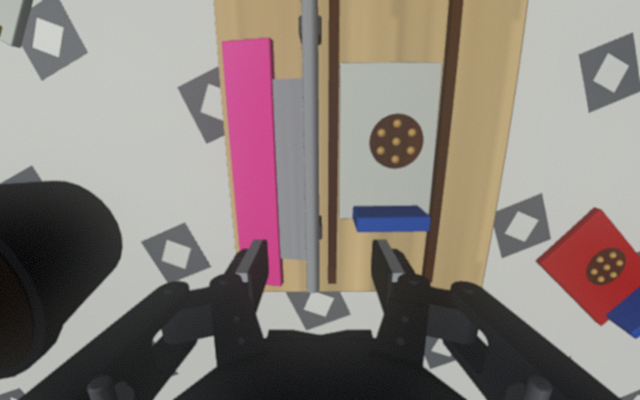

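The bar's centre sits about 13 mm above the base, outer edge down, so the clip is at or near its mechanical stop with the nose raised. The press is about 10 N. Now I'll push slowly.

Call:
{"method": "move_arm", "body": {
  "motion": [
    [56, [0.03, 0, 0], 0],
    [56, [0.08, 0, 0], 0],
    [56, [0.13, 0, 0], 0],
    [56, [0.18, 0, 0], 0],
    [56, [0.23, 0, 0], 0],
    [56, [0.28, 0, 0], 0],
    [56, [0.33, 0, 0], 0],
    [56, [0.38, 0, 0], 0],
    [56, [0.42, 0, 0], 0],
    [56, [0.44, 0, 0], 0]
  ]
}}

```text
clock: 7.85
eef_pos: [0.5005, -0.0761, 0.0216]
tool_rot: [0.982, 0.188, -0.006, 0.001]
ft_force: [-17.4, -5.2, 23.8]
grip_width: 0.0561
```

```bash
python3 - <<'E'
from bar import *
o=get_obs(); c=camera("wrist"); cv2.imwrite("pics/w5.png",c["color"][:,:,::-1]); print(o["eef_pos"]*1000,o["ft_force"]); print("tcp v",(o["eef_pos"]-O)@RV.T*1000)
c=camera("scene");cv2.imwrite("pics/s5.png",cv2.resize(c["color"][140:290,180:340,::-1],None,fx=4,fy=4,interpolation=2))
bar("scene")
E
```

```text
[500.5 -76.1  21.6] [-17.4  -5.2  23.8]
tcp v [-61.7  36.7  21.6]
scene [281. 216.] y,z on x=30: [54.5 37.2] xy at z30 [25.6 56.6]
scene [289. 215.] y,z on x=30: [73.2 25. ] xy at z30 [33.  71.6]
scene [289. 210.] y,z on x=30: [74.3 42.6] xy at z30 [22.3 78.4]
```

View pics/w5.png

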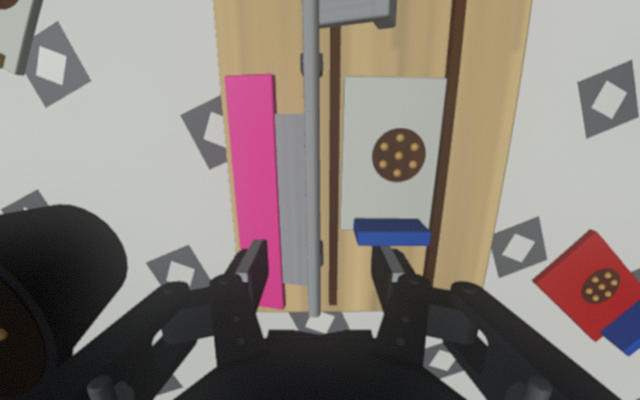

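View pics/s5.png

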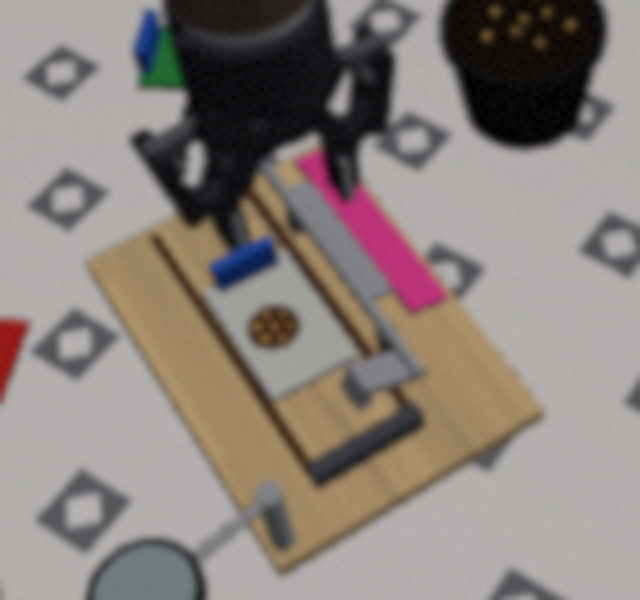

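The slide is moving, but drag has grown: Fz 24 N, with the TCP about 7 mm behind its command, because I'm pressing hard against the clip's stop. I'll ease up 1.5 mm and check before the nose.

Call:
{"method": "move_arm", "body": {
  "motion": [
    [56, [0, 0, -0.005], 0],
    [56, [0, 0, -0.01], 0],
    [56, [0, 0, -0.015], 0],
    [56, [0, 0, -0.02], 0],
    [56, [0, 0, -0.025], 0],
    [56, [0, 0, -0.03], 0],
    [56, [0, 0, -0.03], 0],
    [56, [0, 0, -0.03], 0],
    [56, [0, 0, -0.03], 0],
    [56, [0, 0, -0.03], 0]
  ]
}}

```text
clock: 9.0
eef_pos: [0.5039, -0.075, 0.0224]
tool_rot: [0.982, 0.188, -0.003, 0.001]
ft_force: [-6.8, -0.1, 9.4]
grip_width: 0.056
```

```bash
python3 - <<'E'
from bar import *
o=get_obs(); print(o["eef_pos"]*1000,o["ft_force"],o["ft_torque"]); print("tcp v",(o["eef_pos"]-O)@RV.T*1000)
c=camera("scene");cv2.imwrite("pics/s6.png",cv2.resize(c["color"][140:290,180:340,::-1],None,fx=4,fy=4,interpolation=2))
bar("scene");bar("wrist")
E
```

```text
[503.9 -75.   22.4] [-6.8 -0.1  9.4] [0.2 1.5 0.2]
tcp v [-58.1  36.4  22.4]
scene [281. 216.] y,z on x=30: [54.5 37.2] xy at z30 [25.6 56.6]
scene [291. 213.] y,z on x=30: [78.4 28.2] xy at z30 [31.1 77.8]
wrist [226.  85.] y,z on x=30: [82.8 14.3] xy at z30 [28.3 77.9]
wrist [273.  84.] y,z on x=30: [58.8 15.7] xy at z30 [28.4 56.6]
```

Call:
{"method": "move_arm", "body": {
  "motion": [
    [56, [0, 0, -0.01], 0],
    [56, [0.02, 0, -0.02], 0],
    [56, [0.08, 0, -0.02], 0],
    [56, [0.14, 0, -0.02], 0],
    [56, [0.2, 0, -0.02], 0],
    [56, [0.26, 0, -0.02], 0],
    [56, [0.32, 0, -0.02], 0],
    [56, [0.36, 0, -0.02], 0],
    [56, [0.38, 0, -0.02], 0],
    [56, [0.38, 0, -0.02], 0]
  ]
}}

```text
clock: 10.15
eef_pos: [0.523, -0.0682, 0.0234]
tool_rot: [0.982, 0.188, -0.002, 0.001]
ft_force: [-3.8, 0.2, 5.3]
grip_width: 0.056
```

```bash
python3 - <<'E'
from bar import *
o=get_obs(); c=camera("wrist"); cv2.imwrite("pics/w7.png",c["color"][:,:,::-1]);print(o["eef_pos"]*1000,o["ft_force"],o["ft_torque"]); print("tcp v",(o["eef_pos"]-O)@RV.T*1000)
c=camera("scene");cv2.imwrite("pics/s7.png",cv2.resize(c["color"][140:290,180:340,::-1],None,fx=4,fy=4,interpolation=2))
bar("scene")
E
```

```text
[523.  -68.2  23.4] [-3.8  0.2  5.3] [0.  1.  0.1]
tcp v [-37.8  35.5  23.4]
scene [281. 216.] y,z on x=30: [54.5 37.2] xy at z30 [25.6 56.6]
scene [291. 213.] y,z on x=30: [78.4 28.2] xy at z30 [31.1 77.8]
```

View pics/w7.png

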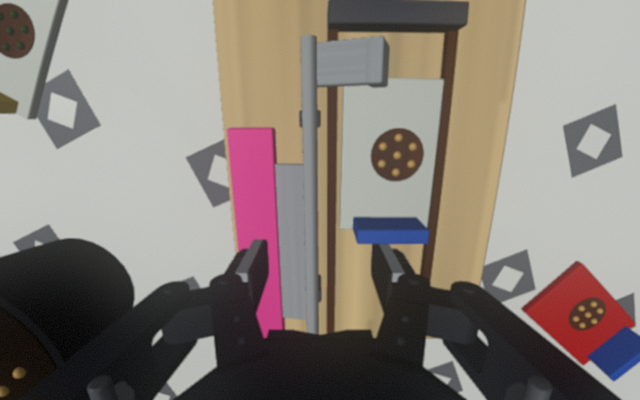

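View pics/s7.png

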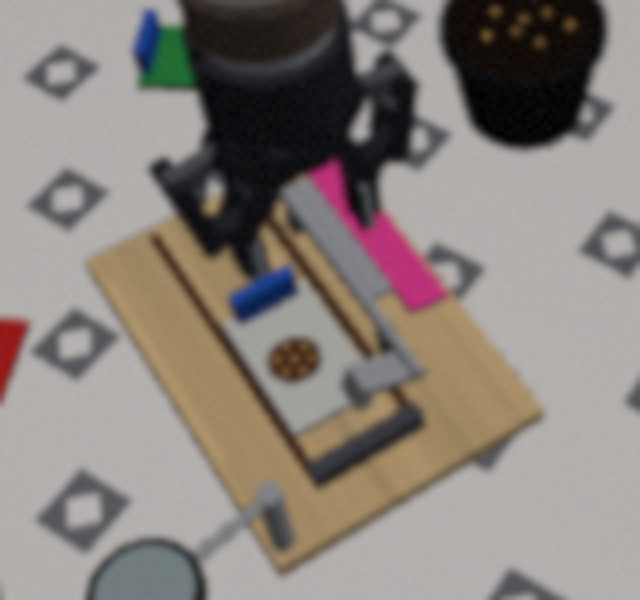

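The slide is now under the raised nose with clearance, the bar is still down and Fz is 5 N. About 22 mm remain.

Call:
{"method": "move_arm", "body": {
  "motion": [
    [56, [0.03, 0, 0], 0],
    [56, [0.08, 0, 0], 0],
    [56, [0.13, 0, 0], 0],
    [56, [0.18, 0, 0], 0],
    [56, [0.23, 0, 0], 0],
    [56, [0.28, 0, 0], 0],
    [56, [0.32, 0, 0], 0],
    [56, [0.35, 0, 0], 0],
    [56, [0.37, 0, 0], 0],
    [56, [0.38, 0, 0], 0]
  ]
}}

```text
clock: 11.3
eef_pos: [0.5404, -0.0614, 0.0234]
tool_rot: [0.982, 0.188, -0.002, 0.001]
ft_force: [-4.5, 0.2, 6.3]
grip_width: 0.056
```

Call:
{"method": "move_arm", "body": {
  "motion": [
    [56, [0.01, 0, 0], 0],
    [56, [0.02, 0, 0], 0],
    [56, [0.03, 0, 0], 0],
    [56, [0.04, 0, 0], 0],
    [56, [0.05, 0, 0], 0],
    [56, [0.06, 0, 0], 0],
    [56, [0.07, 0, 0], 0],
    [56, [0.08, 0, 0], 0],
    [56, [0.08, 0, 0], 0],
    [56, [0.08, 0, 0], 0]
  ]
}}

```text
clock: 12.3
eef_pos: [0.543, -0.0604, 0.0233]
tool_rot: [0.982, 0.187, -0.003, 0.001]
ft_force: [-8.2, -1.7, 7.2]
grip_width: 0.056
```

```bash
python3 - <<'E'
from bar import *
o=get_obs(); c=camera("wrist"); cv2.imwrite("pics/w8.png",c["color"][:,:,::-1]);print(o["eef_pos"]*1000,o["ft_force"],o["ft_torque"]); print("tcp v",(o["eef_pos"]-O)@RV.T*1000)
for k in blobs(c,(105,140,40),(125,255,255),60): print(((ray(c,k.reshape(-1,2),.038,o)-O)@RV.T*1000)[:,:2].mean(0))
c=camera("scene");cv2.imwrite("pics/s8.png",cv2.resize(c["color"][140:290,180:340,::-1],None,fx=4,fy=4,interpolation=2))
bar("scene")
E
```

```text
[543.  -60.4  23.3] [-8.2 -1.7  7.2] [-0.3  1.5  0. ]
tcp v [-16.4  35.4  23.3]
[ -97.4 -152.6]
[-0.8 -0.8]
scene [281. 216.] y,z on x=30: [54.5 37.2] xy at z30 [25.6 56.6]
scene [291. 213.] y,z on x=30: [78.4 28.2] xy at z30 [31.1 77.8]
```

View pics/w8.png

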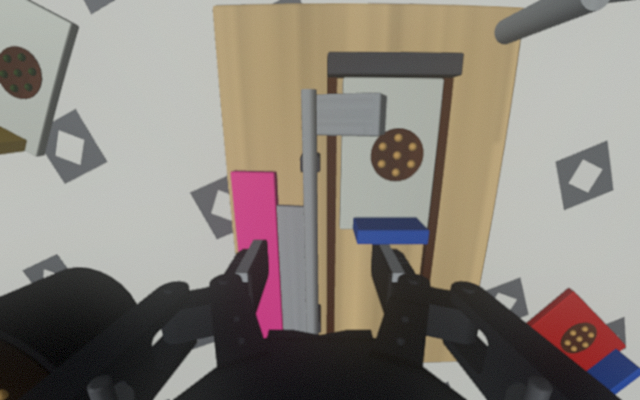

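View pics/s8.png

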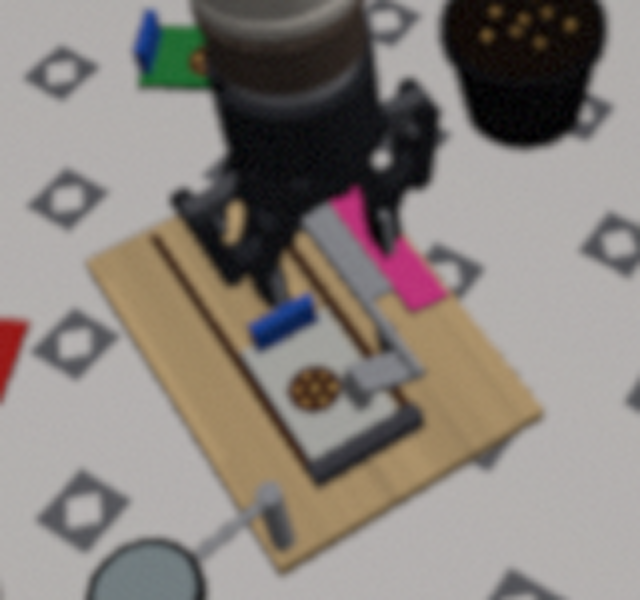

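The slide front meets the dark stop at wrist (395,76) and the drag is rising. I'll push another 2 mm to confirm contact.

Call:
{"method": "move_arm", "body": {
  "motion": [
    [56, [0.01, 0, 0], 0],
    [56, [0.02, 0, 0], 0],
    [56, [0.03, 0, 0], 0],
    [56, [0.04, 0, 0], 0],
    [56, [0.04, 0, 0], 0],
    [56, [0.04, 0, 0], 0],
    [56, [0.04, 0, 0], 0],
    [56, [0.04, 0, 0], 0],
    [56, [0.04, 0, 0], 0],
    [56, [0.04, 0, 0], 0]
  ]
}}

```text
clock: 13.45
eef_pos: [0.543, -0.0603, 0.0232]
tool_rot: [0.982, 0.187, -0.005, 0.002]
ft_force: [-11.5, -3.7, 10.4]
grip_width: 0.0559
```

The TCP stalled at viewer x -16.4 while the force rose to 12 N, so the slide is home. I'll back the finger off the tab with the bar still held.

Call:
{"method": "move_arm", "body": {
  "motion": [
    [56, [-0.02, 0, 0], 0],
    [56, [-0.05, 0, 0], 0],
    [56, [-0.08, 0, 0], 0],
    [56, [-0.12, 0, 0], 0],
    [56, [-0.16, 0, 0], 0],
    [56, [-0.2, 0, 0], 0],
    [56, [-0.24, 0, 0], 0],
    [56, [-0.26, 0, 0], 0],
    [56, [-0.26, 0, 0], 0],
    [56, [-0.26, 0, 0], 0]
  ]
}}

```text
clock: 14.45
eef_pos: [0.5391, -0.063, 0.0252]
tool_rot: [0.982, 0.188, 0.003, 0.001]
ft_force: [2.1, 2.7, 6.1]
grip_width: 0.0558
```

```bash
python3 - <<'E'
from bar import *
o=get_obs(); c=camera("wrist"); cv2.imwrite("pics/w9.png",c["color"][:,:,::-1]);print(o["eef_pos"]*1000,o["ft_force"]); print("tcp v",(o["eef_pos"]-O)@RV.T*1000)
for k in blobs(c,(105,140,40),(125,255,255),60): print(((ray(c,k.reshape(-1,2),.038,o)-O)@RV.T*1000)[:,:2].mean(0))
bar("scene")
E
```

```text
[539.1 -63.   25.2] [2.1 2.7 6.1]
tcp v [-21.   34.4  25.2]
[ -99.9 -153.2]
[-0.8 -0.6]
scene [282. 216.] y,z on x=30: [56.7 35.2] xy at z30 [26.8 58.3]
scene [291. 213.] y,z on x=30: [78.4 28.2] xy at z30 [31.1 77.8]
```

View pics/w9.png

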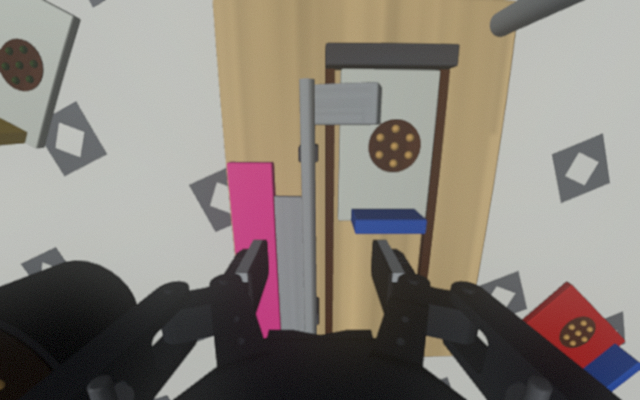

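The finger is about 5 mm clear of the tab and the slide stayed against the stop. I'll release slowly, straight up.

Call:
{"method": "move_arm", "body": {
  "motion": [
    [56, [0, 0, -0.03], 0],
    [56, [0, 0, -0.06], 0],
    [56, [0, 0, -0.1], 0],
    [56, [0, 0, -0.14], 0],
    [56, [0, 0, -0.18], 0],
    [56, [0, 0, -0.24], 0],
    [56, [0, 0, -0.32], 0],
    [56, [0, 0, -0.42], 0],
    [56, [0, 0, -0.52], 0],
    [56, [0, 0, -0.6], 0]
  ]
}}

```text
clock: 15.55
eef_pos: [0.5358, -0.0625, 0.0545]
tool_rot: [0.982, 0.188, 0.0, 0.0]
ft_force: [0.4, -0.1, -0.6]
grip_width: 0.056
```

Call:
{"method": "move_arm", "body": {
  "motion": [
    [56, [-0.1, 0, -0.2], 0],
    [56, [-0.2, 0, -0.6], 0],
    [56, [-0.4, 0, -1.0], 0],
    [56, [-0.6, 0, -1.4], 0],
    [56, [-0.8, 0, -1.8], 0],
    [56, [-1.0, 0, -2.2], 0],
    [56, [-1.2, 0, -2.6], 0],
    [56, [-1.3, 0, -2.8], 0],
    [56, [-1.3, 0, -2.9], 0],
    [56, [-1.3, 0, -2.9], 0]
  ]
}}

```text
clock: 16.55
eef_pos: [0.4756, -0.0866, 0.1993]
tool_rot: [0.982, 0.188, 0.001, 0.0]
ft_force: [0.5, 0.3, 0.4]
grip_width: 0.0561
```

```bash
python3 - <<'E'
from bar import *
o=get_obs(); c=camera("wrist"); cv2.imwrite("pics/w10.png",c["color"][:,:,::-1]);print(o["eef_pos"]*1000,o["ft_force"]); 
for k in blobs(c,(105,140,40),(125,255,255),60): print(((ray(c,k.reshape(-1,2),.038,o)-O)@RV.T*1000)[:,:2].mean(0))
c=camera("scene");cv2.imwrite("pics/s10.png",cv2.resize(c["color"][140:290,180:340,::-1],None,fx=4,fy=4,interpolation=2))
bar("scene")
E
```

```text
[475.6 -86.6 199.3] [0.5 0.3 0.4]
[-225.4   33.3]
[-121.4 -171.7]
[-1.8 -0.7]
scene [282. 215.] y,z on x=30: [57.  38.7] xy at z30 [24.7 59.6]
scene [291. 211.] y,z on x=30: [78.8 35.3] xy at z30 [26.8 80.5]
```

View pics/w10.png

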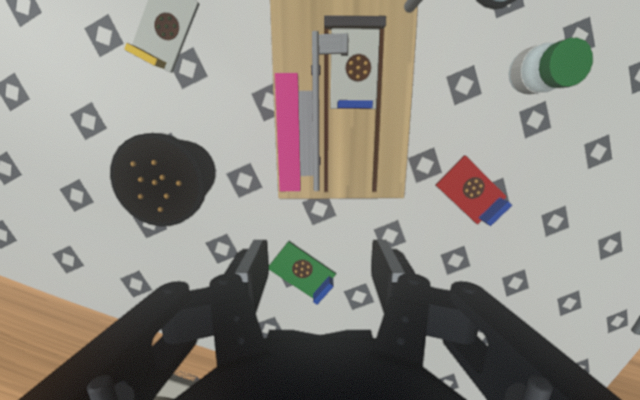

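View pics/s10.png

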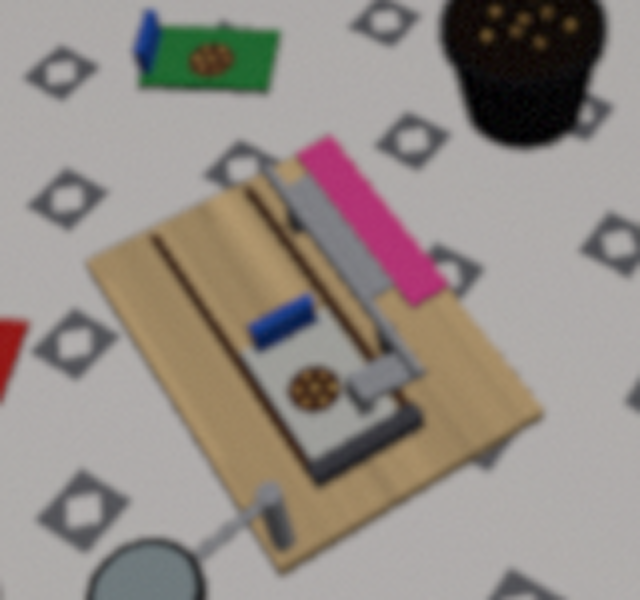

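```bash
python3 - <<'E'
import cv2
a=cv2.imread("pics/w10.png")[5:120,260:400]; cv2.imwrite("pics/z10.png",cv2.resize(a,None,fx=5,fy=5,interpolation=2))
E
```

```text
(no output)
```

View pics/z10.png

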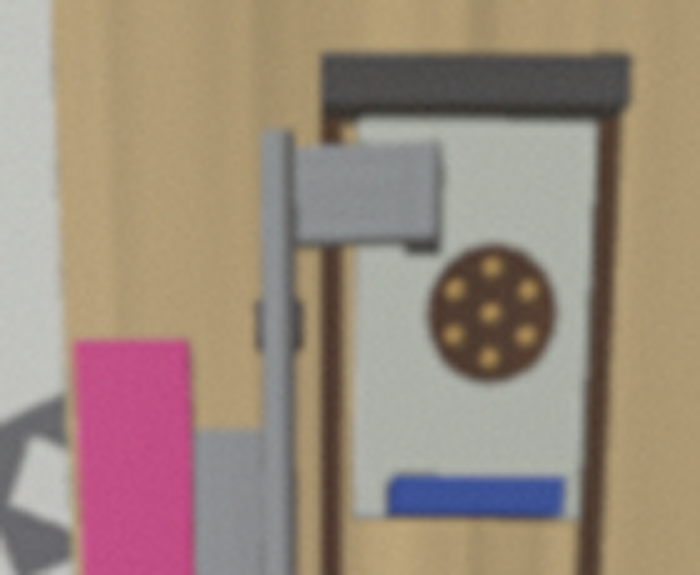

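The close-up shows no wood between the slide's front and the dark stop, and the nose is resting on the slide. The arm is clear of everything, so I'm handing in.

```bash
python3 -c "
from workcell import *
print(job_done())"
```

```text
the job is handed in; nothing more can be done
None
```

The blue-tabbed slide is home against the dark stop and the clip has closed on it. I handed the job in at about 17 s of the 48 s.

**What I did:** I straddled the clip with the fingers 56 mm apart. One finger pressed the pink bar down to about its stop, while the other pushed the slide by its tab along the lane and under the raised nose. I then backed off 5 mm with the bar still held and lifted straight up.

**Last checks:**
- **Home:** while I pushed, the arm stalled with the finger face at viewer x about -5 mm, which matches home, and the force rose to 12 N. The final close-up shows no gap between the slide and the stop.
- **Clip:** the bar rose back up and the nose appears to rest on the slide. The arm is clear, with force readings near zero.
- **Bystanders:** I never went near the pot, jar, yellow-tabbed slide or look-alikes, and they look undisturbed in the pictures. I did not re-measure their positions.

**What disagreed:**
- Early in the push I pressed too hard, about 24 N with the arm lagging 7 mm. I eased up 1.5 mm before the slide reached the nose.
- The scene camera's bar-corner heights were noisy by several mm, so the clip angle is only roughly confirmed. In the pictures, the nose stayed clear of the slide.

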